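# Clamp the stirring lid and fit its crank

## Robot

A 6-joint arm with a two-finger parallel gripper is mounted at the origin on the work surface. World frame = base frame: x ahead of the robot, y to its left, z up, the work surface at z = 0. Lengths are in mm, angles in rad, forces in N, time in s.
With the tool pointing down it reaches from about 275 to 1000 mm from the base axis. Payload 8.4 kg.
Tool frame: the origin (TCP) lies midway between the tips of the shut fingers; the grasp point (between the pads) lies 19 mm behind it; z points along the fingers, y is the line along which they close (so a half turn about z gives the same grasp; the last joint's range is limited). The gripper opens to 85 mm and grips with 20 to 120 N. Pads are 22 mm wide; open, the fingers measure 114 mm over their backs; the gripper's body (76 mm by 85 mm) begins 54 mm behind the grasp point. The pads swing forward as they close: fully open they stand 13 mm farther back than shut.
Start: joints at [1.12, 0.353, 1.633, -0, 1.155, -0.002], TCP at [271.177, 563.108, 231.281] pointing down, gripper open.
Joint ranges: [-2.63, 2.63], [-0.92, 2.1], [0.06, 2.66], [-1.3, 4.44], [0, 2.69], [-3.02, 3.02]. Speed limits (rad/s): [2.22, 2.22, 2.79, 3.14, 3.14, 3.14].

## Interface

Orientations are given as [roll, pitch, yaw] about the fixed x, y, z axes, in that order (R = Rz(yaw) Ry(pitch) Rx(roll)).
In Python, from rig import r gives the robot as it stands.
- The arm moves only by the shell command python3 -m inch 'ROWS' [OPENING] [FORCE]. ROWS is JSON, a list that holds one entry, the list of rows, each a list of 6 numbers: the shift along the tool's x, y, z scaled (see below), then the turn, a rotation vector about the tool's x, y, z scaled (see below). In form: [[[tx, ty, tz, wx, wy, wz], ...]]. A call has 1 to 8 rows; each row is the pose to reach, as a shift and turn from the pose commanded when the call began, along the tool's axes at that moment, turning the shorter way round; what a row does not reach only later rows make up. The controller multiplies each number of a shift by 20 cm and each number of a turn by pi rad. A row lasts 1/12 s, in which the tool goes at most 41.7 mm and 7.16 degrees, less where a joint would pass 70% of its speed; a pose out of reach is approached as far as the arm can. A call with a number of a shift or a turn outside -1 to 1 is refused whole. A call with a gripper value outside its range is refused whole. OPENING is the gripper's target within -1 to 1 (fully open at 1, half-way at 0, shut at -1), set as the call begins (- or left out, the last holds). The fingers move at their own pace and stop on an object; FORCE is the grip in N (left out, the last holds). Time passes only in rows, so rows that repeat a pose let the fingers close. It gives the time, the measured TCP pose, the force, the opening and the grip force at its end, in the units of the state.
- r.sense(): the state, without advancing time (a new reading comes with each control period).
- r.grab_frame(name): name is "scene" or "side" or "wrist"; returns the picture (384x512x3 uint8, red, green, blue); there is no depth.
- r.camera_info(name): a dict with "K" (3x3 intrinsics, pixels), "distortion" ([k1, k2, p1, p2, k3] as OpenCV has them; the pictures are not rectified), "rvec" (rotation vector, rad) and "tvec" (3), from world to camera coordinates, as OpenCV has them; the wrist camera has in their place "mount" (4x4, takes a point from camera to tool coordinates, whose origin is the TCP and whose axes are the flange's). Camera axes: x right, y down, z forward; pixel columns grow to the right and rows downward; lengths in mm; the calibration is good to about 2 mm. A picture is of the moment at which its call begins: read the wrist's pose just before it. camera_info takes no time and is no camera call.
- r.sign_off(): hands the job in; it is judged then, once.
The state is a dict: "clock": time; "qpos": joint angles; "qvel": joint speeds; "joint_efforts": joint torques, N m; "eef_pos": TCP position; "tcp_rot": TCP orientation; "contact_force": force on the tool from outside, world axes, zero at the start; "wrist_torque": the same for the moment, N m; "opening": opening from 0.0 (shut) to 1.0 (fully open); "grasp_force": force on a finger pad.
Only numpy, scipy, OpenCV 4.12 (cv2) and the standard library are available. Lean on these libraries where they do the work, as an engineer would, in place of code of your own. Each camera call takes 0.05 s, during which the arm holds its last target. There are 200 camera calls.

## Task

Make the varnish tin ready for stirring: first swing the stirring lid's clamp lever down until it lies flat in its clip on the lid. Then take the crank out of the wooden block and put its shaft into the hub in the middle of the lid, turning it until its key slips into the keyway, and push it fully home against the spring until its flange sits on the hub. The spring would push it out again, so finish while still holding the crank pressed fully home, and leave the other things on the bench where they are.

Things in the scene. Friction and masses are not known exactly. Their poses are not given: they have to be found in the camera images.
- lever (a joint): Clamp lever of the stirring lid: 0 = clamped, lying flat in its spring clip; grows as it is raised; 1.57 = standing upright; stops at 2.0, leaning back past upright. A stiff pivot (0.05 N m; about 1 N at its end moves it) keeps it where it is left.
- lever_hinge (a point): Pivot of the clamp lever, on the lid, 11 mm above the lid's flat top (itself 160 mm above the bench). Axes of the tin: the lever turns about y; clamped it points along +x from here, open its end is up or leans to -x. The middle of the lid lies at x = +30, y = -56 mm from here; the lid is 160 mm in diameter, on a steel tin that does not move.
- lever_tip (a point): Middle of the upper face of the lever's end tab (20 x 20 x 7 mm, steel), 64 mm along from the pivot. The lever is a flat bar 14 mm wide and 6 mm thick; when clamped, this point is 177 mm above the bench.
- hub_mouth (a point): Centre of the mouth of the stirrer's hub, in the middle of the lid, 210 mm above the bench. z up along the bore, x from the centre towards the keyway. Aluminium hub 42 mm in diameter, 46 mm tall; bore 18 mm wide with one keyway 8 mm wide, reaching 16 mm from the centre, open at the top. The hub turns stiffly (0.15 N m) about z.
- plunger_top (a point): Top of the spring plunger inside the hub's bore, on its axis, 16 mm below the mouth at rest. The entering shaft pushes it down: about 3 N at first, 9 N when the crank is home (44 mm below the mouth), where the plunger still pushes it out.
- crank_head (a point): Centre of the crank's head, a steel block 30 mm (x) by 20 mm (y) by 28 mm (z), to be gripped across y from above. z runs up along the shaft's axis, which passes here. The crank arm (14 mm wide, its top 12 mm above this point) points along +x to an upright black handle, 24 mm in diameter, at x = 95 mm, reaching 68 mm above this point. Mass about 0.2 kg.
- crank_flange (a point): On the crank's axis, centre of the underside of its flange (40 mm in diameter, 5 mm thick), 32 mm below the head's centre. Between flange and head is a neck 18 mm in diameter. Fully home, this point is at the hub's mouth. At the start the crank stands shaft down in the block, the flange on the block's top.
- crank_tip (a point): Tip of the crank's shaft, 44 mm below the flange's underside. Shaft 16 mm in diameter, tip tapered to 10 mm. Its key, 6 mm wide, sticks out along the crank's +x (under the arm) to 14.5 mm from the axis, from the flange down to 14 mm above the tip; the last 14 mm are round.
- block_hole (a point): Top centre of the hole in which the crank stands, 60 mm above the bench: 32 mm wide, 50 mm deep, in a fixed beech block 200 mm (x) by 90 mm (y) by 60 mm high; the hole is 50 mm from the block's centre towards its -x end.
- sanding_block: Bystander: cork sanding block 70 x 42 x 30 mm lying loose on the bench; origin under its centre.
- tape_roll: Bystander: roll of masking tape lying flat, 88 mm in diameter, 24 mm high; origin under its centre.
- small_tin: Bystander: closed tin 86 mm in diameter, 98 mm high; origin under its centre.
- scraper: Bystander: wide scraper with a wooden handle, 160 mm long, lying flat; origin on the underside near the blade's root.
- screwdriver: Bystander: screwdriver lying on the bench, about 0.2 m long.
- brush_jar: Bystander: glass jar 72 mm in diameter, 85 mm high, with three brushes in it, reaching to 170 mm; origin under its centre.
There are look-alikes about, which are no part of the job. Leave any yellow look-alike of the part that bears lever alone. Leave any blue look-alike of the part that bears crank_head alone.

How it is judged:
By the outcome, as a careful person would: the job done as asked, in the order asked, and still so for the second after the job is handed in, while the arm keeps its last pose, push and grip.
It also fails if it takes over 58 s, if anything falls off the work surface, if the arm or the gripper's body presses on something with over 40 N, if the wrist force passes 120 N, or if a joint passes its speed limit or range.

## Working session

There is one attempt and no reset: what is moved stays moved. The work goes in short steps, Python scripts to look and compute and a shell command to move; the robot and the scene stay as the last step left them, time stands still between calls to the robot, and variables do not carry over. Pictures are saved under pics/ and viewed, at most 10 in all, crops included, and the job is handed in when it is done.

```bash
mkdir -p pics; ls; python3 - <<'E'
from rig import r
import cv2
for n in("scene","side"):
    cv2.imwrite(f"pics/{n}0.png",r.grab_frame(n)[:,:,::-1])
    c=r.camera_info(n);print(n,c)
print(r.camera_info("wrist"));print(r.sense())
E
```

```text
pics
scene {'K': array([[392.86333216,   0.        , 250.66352662],
       [  0.        , 392.86333216, 189.48446268],
       [  0.        ,   0.        ,   1.        ]]), 'distortion': array([-0.05635715,  0.        ,  0.        ,  0.        ,  0.        ]), 'rvec': array([ 1.03969837,  2.54172044, -0.90283099]), 'tvec': array([ 343.24426424, -160.73805913, 1617.39788786])}
side {'K': array([[381.33877041,   0.        , 252.78133647],
       [  0.        , 381.33877041, 193.56249947],
       [  0.        ,   0.        ,   1.        ]]), 'distortion': array([0.01369694, 0.        , 0.        , 0.        , 0.        ]), 'rvec': array([ 2.20841503, -0.49407091,  0.26065672]), 'tvec': array([-423.47077426,  227.71533489, 1231.00269728])}
{'K': array([[303.00487891,   0.        , 258.2017792 ],
       [  0.        , 303.00487891, 187.82609806],
       [  0.        ,   0.        ,   1.        ]]), 'distortion': array([-0.0421271,  0.       ,  0.       ,  0.       ,  0.       ]), 'mount': array([[-6.54909356e-04, -9.45034776e-01, -3.26969179e-01,
         8.41702575e+01],
       [ 9.999997
[... 227 characters left out ...]
0000e+00]])}
{'clock': 0.1, 'qpos': array([ 1.11962019e+00,  3.53568430e-01,  1.63408530e+00, -2.56618267e-06,
        1.15521197e+00, -2.39850187e-03]), 'qvel': array([-0.00158957, -0.0016052 , -0.00126052, -0.00062787, -0.00077822,
       -0.00044724]), 'joint_efforts': array([-1.45939766e-04, -6.06364346e+01, -3.42813027e+01, -8.99978750e-05,
        4.05344297e-03, -1.45201142e-05]), 'eef_pos': array([270.97069674, 562.70989988, 230.63236468]), 'tcp_rot': array([-3.14031960e+00, -7.06994242e-07,  2.69281605e+00]), 'contact_force': array([ 0.54373024, -0.31656865,  0.58953839]), 'wrist_torque': array([0.04187599, 0.0006383 , 0.00739749]), 'grasp_force': 0.0, 'opening': 1.0011031321666222}
```

View pics/scene0.png

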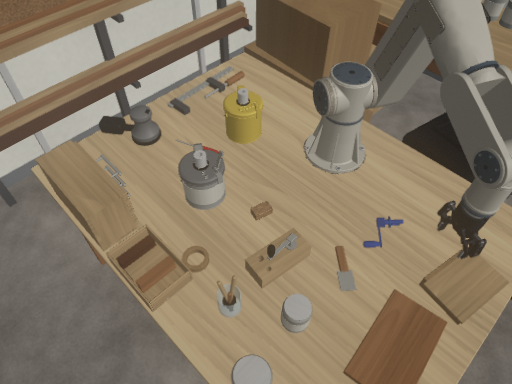

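View pics/side0.png

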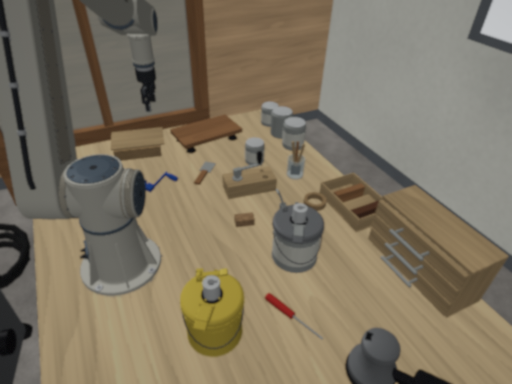

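Scene view: grey tin with its hub at about (200,155), block with crank at about (280,255). Side view: the hub is at (300,210), the block at (250,182). The yellow tin and blue crank are the look-alikes.

```bash
cat > h.py <<'E'
import numpy as np, cv2
from scipy.spatial.transform import Rotation as R
from rig import r
def pose(s=None):
    s=s or r.sense(); return R.from_euler('xyz',s['tcp_rot']).as_matrix(),np.array(s['eef_pos'])
def cam(n,P=None):
    c=r.camera_info(n)
    if n=='wrist':
        Rt,t=P if P is not None else pose(); M=np.array(c['mount'])
        return c,Rt@M[:3,:3],Rt@M[:3,3]+t
    Rm=cv2.Rodrigues(np.array(c['rvec']))[0]; return c,Rm.T,-Rm.T@np.array(c['tvec'])
def ray(n,px,P=None):
    c,A,o=cam(n,P)
    u=cv2.undistortPoints(np.array([[px]],float),c['K'],c['distortion'])[0,0]
    d=A@np.array([u[0],u[1],1]); return o,d/np.linalg.norm(d)
def onz(n,px,z,P=None):
    o,d=ray(n,px,P); return o+d*(z-o[2])/d[2]
def tri(*rays):
    A=np.zeros((3,3));b=np.zeros(3)
    for o,d in rays:
        M=np.eye(3)-np.outer(d,d);A+=M;b+=M@o
    p=np.linalg.solve(A,b); return p,[round(float(np.linalg.norm((np.eye(3)-np.outer(d,d))@(p-o))),1) for o,d in rays]
def proj(n,X,P=None):
    c,A,o=cam(n,P); X=np.atleast_2d(X)
    return cv2.projectPoints((X-o)@A,np.zeros(3),np.zeros(3),c['K'],c['distortion'])[0][:,0]
def tool(v,P=None):  # world shift -> tool row units
    return (P or pose())[0].T@np.array(v)/200
E
python3 - <<'E'
from h import *
print(onz('scene',(200,153),210),onz('side',(300,208),210),tri(ray('scene',(200,153)),ray('side',(300,208))))
print('block',onz('scene',(278,252),60),onz('side',(250,178),60))
a=cv2.imread('pics/scene0.png');b=cv2.imread('pics/side0.png')
z=lambda im,x,y,w,h:cv2.resize(im[y:y+h,x:x+w],(400,400*h//w),interpolation=cv2.INTER_CUBIC)
A=np.vstack([np.hstack([z(a,160,130,80,60),z(b,262,185,80,60)]),np.hstack([z(a,235,215,80,60),z(b,210,140,80,60)])])
cv2.imwrite('pics/crop0.png',A)
E
```

```text
[ 518.99227565 -203.20797641  210.        ] [ 525.55929398 -201.79736401  210.        ] (array([ 522.09888517, -202.67886876,  212.26931954]), [2.3, 2.3])
block [540.82977934 185.9354738   60.        ] [542.21600738 177.52850305  60.        ]
```

View pics/crop0.png

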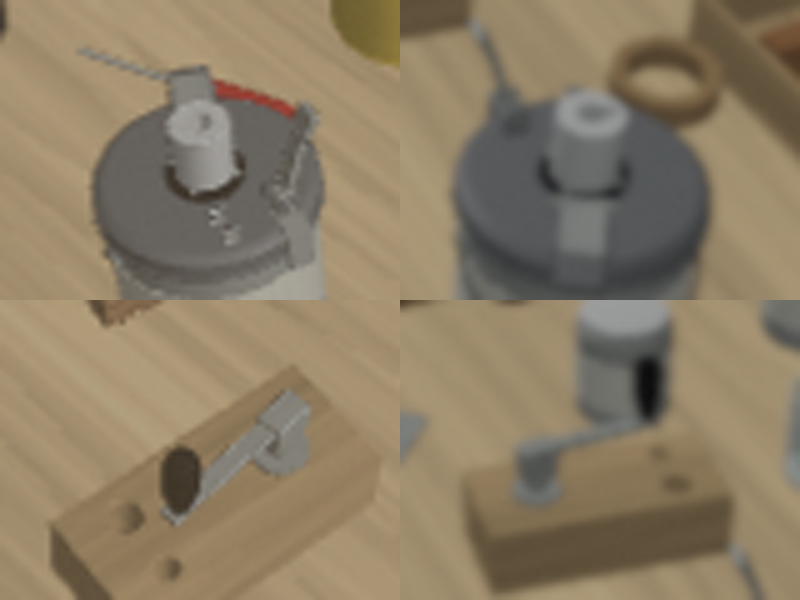

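Crop: the lever stands raised, with its pivot at scene (217,168) / side (285,209) and its tip at scene (221.6,152.4) / side (277.6,190.6). The crank head is at scene (290,247) / side (237,170), and its black handle leans out towards the block's far end.

```bash
python3 - <<'E'
from h import *
np.set_printoptions(precision=1,suppress=True)
f=lambda s,d:tri(ray('scene',s),ray('side',d))
hub=f((199.5,154.5),(300.5,207));print('hub',hub)
pv=f((216.5,168.5),(285,209));print('pivot',pv);tp=f((221.6,152.2),(277.6,190));print('tip',tp)
print(np.linalg.norm(tp[0]-pv[0]))
h=onz('scene',(199.5,154.5),210);p=onz('scene',(216.5,168.5),171)
d=(h-p)[:2];print(d,np.linalg.norm(d),'theta',np.degrees(np.arctan2(d[1],d[0])-np.arctan2(-56,30)))
print('clip',onz('scene',(204.5,176),165))
print('crank', f((292,243.5),(237,169.5)),'scene z=104', onz('scene',(292.5,242),104))
print('handle top', f((271,245),(259.5,152)),'flange',f((290.5,250),(237,178)))
E
```

```text
hub (array([ 526.9, -198.9,  211.4]), [1.8, 1.8])
pivot (array([ 505.9, -144.1,  167.9]), [3.7, 3.7])
tip (array([ 484.7, -131.1,  241.3]), [0.9, 0.9])
77.4761563120805
[ 20.2 -59.1] 62.47711316773882 theta -9.31289038553046
clip [ 552.1 -147.1  165. ]
crank (array([501.2, 208.2,  92.8]), [1.2, 1.2]) scene z=104 [502.9 209.1 104. ]
handle top (array([586.3, 191.4, 161.9]), [1.4, 1.4]) flange (array([501.2, 207.2,  51.8]), [1.9, 1.9])
```

```bash
python3 -m inch '[[[-0.9,-0.55,-0.5,0,0,0],[-0.9,-0.55,-0.5,0,0,0],[-0.9,-0.55,-0.5,0,0,0],[-0.9,-0.55,-0.5,0,0,0],[-0.9,-0.55,-0.5,0,0,0],[-0.9,-0.55,-0.5,0,0,0]]]' -0.2 40
python3 -m inch '[[[-0.9,-0.55,0,0,0,-0.083],[-0.9,-0.55,0,0,0,-0.083],[-0.9,-0.55,0,0,0,-0.083],[-0.9,-0.55,0,0,0,-0.083],[-0.9,-0.55,0,0,0,-0.083],[-0.9,-0.55,0,0,0,-0.083],[-0.9,-0.55,0,0,0,-0.083],[-0.9,-0.55,0,0,0,-0.083]]]'
python3 - <<'E'
from h import *
s=r.sense();print(s['clock'],s['eef_pos'],s['tcp_rot'],s['qpos'])
np.save('P1.npy',np.hstack([s['eef_pos'],s['tcp_rot']]))
cv2.imwrite('pics/w1.png',r.grab_frame('wrist')[:,:,::-1])
E
```

```text
clock: 0.6
eef_pos: [387.2, 383.3, 333.0]
tcp_rot: [3.141, 0.001, 2.692]
contact_force: [-0.2, 0.9, -1.0]
opening: 0.397
grasp_force: 0.0
clock: 1.27
eef_pos: [500.0, 208.4, 330.9]
tcp_rot: [-3.142, -0.001, 2.952]
contact_force: [0.3, -0.5, 0.5]
opening: 0.403
grasp_force: 0.0
1.2667 [499.96365659 208.39756834 330.92308404] [-3.14158498e+00 -9.58006064e-04  2.95166306e+00] [ 3.91828113e-01  1.39555362e-01  1.68982612e+00  5.37773013e-04
  1.31301584e+00 -9.89175934e-01]
```

View pics/w1.png

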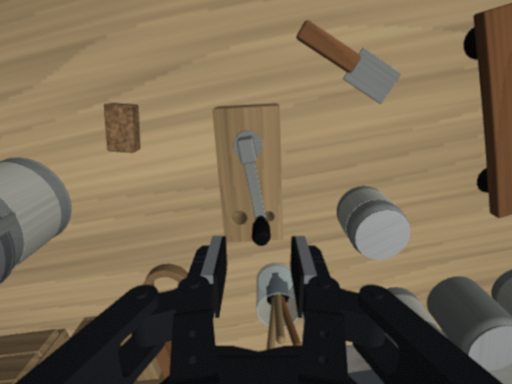

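Wrist view: crank flange at (248,144), head at (246,150), handle top at about (261,233).

```bash
python3 - <<'E'
from h import *
np.set_printoptions(precision=1,suppress=True)
q=np.load('P1.npy');P=(R.from_euler('xyz',q[3:]).as_matrix(),q[:3])
im=cv2.imread('pics/w1.png');g=cv2.cvtColor(im,cv2.COLOR_BGR2HSV)
m=((g[...,1]<60)&(g[...,2]>60)).astype(np.uint8)*255; m[:120]=0;m[225:]=0;m[:,:222]=0;m[:,278:]=0
cv2.imwrite('pics/x.png',m)
mh=(g[...,2]<45).astype(np.uint8);mh[:205]=0;mh[250:]=0;mh[:,:240]=0;mh[:,282:]=0
ys,xs=np.nonzero(mh);print('handle',xs.mean(),ys.min(),ys.max())
ys,xs=np.nonzero(m[120:140]);fl=(xs.min(),xs.max(),120+ys.min());print('flange',fl)
for y in (140,150,160,165,175,190,205):
    x=np.nonzero(m[y])[0];print(y,x.min(),x.max(),onz('wrist',(x.mean(),y),104,P))
print('head',onz('wrist',(246,147),106,P),'handle top',onz('wrist',(261,236),160,P),'fl',onz('wrist',(248.5,131),65,P),onz('wrist',(234,145),65,P),onz('wrist',(262.5,145),65,P))
h=[501.2,208.2,92]; print(proj('wrist',[h,[501.2,208.2,106],[501.2,208.2,65]],P))
E
```

```text
handle 260.56708860759494 216 244
flange (np.int64(235), np.int64(260), np.int64(130))
140 234 261 [479.5 199.3 104. ]
150 235 260 [491.7 196.8 104. ]
160 241 256 [504.4 195.5 104. ]
165 244 255 [511.  195.5 104. ]
175 246 257 [524.3 195.3 104. ]
190 249 260 [544.9 195.2 104. ]
205 253 263 [566.3 195.7 104. ]
head [487.3 195.9 106. ] handle top [582.6 196.1 160. ] fl [474.4 200.4  65. ] [489.3 177.2  65. ] [496.6 215.4  65. ]
[[258.  153.6]
 [258.  156. ]
 [258.  149.2]]
```

```bash
python3 - <<'E'
from h import *
np.set_printoptions(precision=1,suppress=True)
P=pose();print(P[1],r.sense()['tcp_rot'],r.sense()['qvel'])
im=r.grab_frame('wrist')[:,:,::-1].copy();P2=pose();print(P2[1])
cv2.imwrite('pics/w2.png',im);sc=r.grab_frame('scene')[:,:,::-1];cv2.imwrite('pics/s2.png',sc);sd=r.grab_frame('side')[:,:,::-1]
g=cv2.cvtColor(im,cv2.COLOR_BGR2HSV)
m=((g[...,1]<60)&(g[...,2]>60))
for y in (130,140,150,160,175,190):
    x=np.nonzero(m[y,222:285])[0]+222;print(y,x.min(),x.max(),onz('wrist',(x.mean(),y),104,P2))
print(proj('scene',P2[1]),proj('side',P2[1]), proj('scene',[[501,208,106],[488,196,106]]),proj('side',[[501,208,106],[488,196,106]]))
u=proj('scene',P2[1])[0].astype(int);v=proj('side',P2[1])[0].astype(int)
def z(i,c):
    x,y=max(c[0]-50,0),max(c[1]-37,0);o=cv2.resize(i[y:y+75,x:x+100],(400,300),interpolation=cv2.INTER_CUBIC);cv2.circle(o,((c[0]-x)*4,(c[1]-y)*4),3,(0,0,255),-1);return o
a=proj('scene',[[501,208,106],[488,196,106]]).astype(int);b=proj('side',[[501,208,106],[488,196,106]]).astype(int)
cv2.imwrite('pics/c2.png',np.vstack([np.hstack([z(sc,u),z(sd,v)]),np.hstack([z(sc,a[1]),z(sd,b[1])])]))
E
```

```text
[499.6 209.1 331. ] [ 3.1 -0.   3. ] [ 0. -0. -0. -0.  0. -0.]
[499.4 209.6 331.1]Traceback (most recent call last):
  File "<stdin>", line 9, in <module>
    return umr_minimum(a, axis, None, out, keepdims, initial, where)
ValueError: zero-size array to reduction operation minimum which has no identity
```

```bash
python3 - <<'E'
from h import *
np.set_printoptions(precision=2,suppress=True)
print(r.sense()['tcp_rot'])
P2=pose();im=cv2.imread('pics/w2.png');sc=cv2.imread('pics/s2.png');sd=r.grab_frame('side')[:,:,::-1]
g=cv2.cvtColor(im,cv2.COLOR_BGR2HSV)
m=((g[...,1]<60)&(g[...,2]>60))
for y in (140,150,160,175,190):
    x=np.nonzero(m[y,222:295])[0]+222;print(y,len(x),x.min(),x.max(),onz('wrist',(x.mean(),y),104,P2))
u=proj('scene',P2[1])[0].astype(int);v=proj('side',P2[1])[0].astype(int)
def z(i,c):
    x,y=max(c[0]-50,0),max(c[1]-37,0);o=cv2.resize(i[y:y+75,x:x+100],(400,300),interpolation=cv2.INTER_CUBIC);cv2.circle(o,((c[0]-x)*4,(c[1]-y)*4),3,(0,0,255),-1);return o
b=proj('side',[[501,208,106],[488,196,106]]).astype(int)
cv2.imwrite('pics/c2.png',np.vstack([np.hstack([z(sc,u),z(sd,v)]),np.hstack([cv2.resize(im,(400,300)),z(sd,b[1])])]))
E
```

```text
[ 3.14 -0.    2.96]
140 27 234 260 [478.98 200.1  104.  ]
150 27 234 260 [491.2  197.64 104.  ]
160 16 240 255 [503.79 195.75 104.  ]
175 11 246 256 [523.85 196.26 104.  ]
190 11 249 259 [544.46 196.16 104.  ]
```

View pics/c2.png

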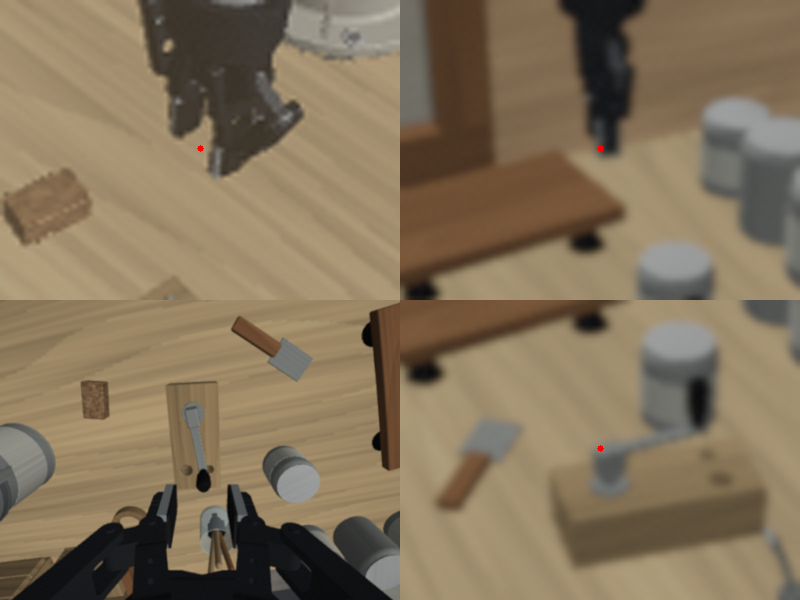

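The TCP projects correctly in both fixed views. The disagreement over the crank head looks like my scene pixel for it, since the crop puts the head top nearer (292,237). Rechecking.

```bash
python3 - <<'E'
from h import *
np.set_printoptions(precision=1,suppress=True)
print(tri(ray('scene',(292,236.6)),ray('side',(237.4,169.5))), tri(ray('scene',(291,248)),ray('side',(237,178))),tri(ray('scene',(271,245)),ray('side',(259.5,152))))
E
```

```text
(array([492.7, 194.1, 105.7]), [2.8, 2.8]) (array([498. , 203.8,  55.6]), [0.3, 0.3]) (array([586.3, 191.4, 161.9]), [1.4, 1.4])
```

```bash
python3 -m inch '[[[-0.17,-0.9,-0.15,0,0,0],[-0.17,-0.9,-0.15,0,0,0],[-0.17,-0.9,-0.15,0,0,0],[-0.17,-0.9,-0.15,0,0,0],[-0.17,-0.9,-0.15,0,0,0]]]' -1 40
python3 -m inch '[[[-0.17,-0.9,0,0,0,0],[-0.17,-0.9,0,0,0,0],[-0.17,-0.9,0,0,0,0],[-0.17,-0.9,0,0,0,0],[-0.17,-0.9,0,0,0,0],[-0.17,-0.9,0,0,0,0],[-0.17,-0.9,0,0,0,0]]]'
python3 - <<'E'
from h import *
s=r.sense();print(s['clock'],s['eef_pos'],s['tcp_rot'],s['qpos'])
np.save('P3.npy',np.hstack([s['eef_pos'],s['tcp_rot']]))
cv2.imwrite('pics/w3.png',cv2.resize(r.grab_frame('wrist')[:,:,::-1],(768,576)))
E
```

```text
clock: 1.93
eef_pos: [499.5, 22.9, 362.3]
tcp_rot: [-3.14, 0.001, 2.954]
contact_force: [0.3, 0.1, 0.5]
opening: 0.002
grasp_force: 0.0
clock: 2.52
eef_pos: [499.6, -157.5, 361.2]
tcp_rot: [3.141, -0.0, 2.952]
contact_force: [0.2, 0.5, 0.1]
opening: -0.0
grasp_force: 0.0
2.5167 [ 499.56411574 -157.49693683  361.15863724] [ 3.14104519e+00 -3.06777704e-04  2.95244974e+00] [-3.08600649e-01  9.03021918e-02  1.68132030e+00  5.17361140e-04
  1.37034002e+00 -1.69035708e+00]
```

View pics/w3.png

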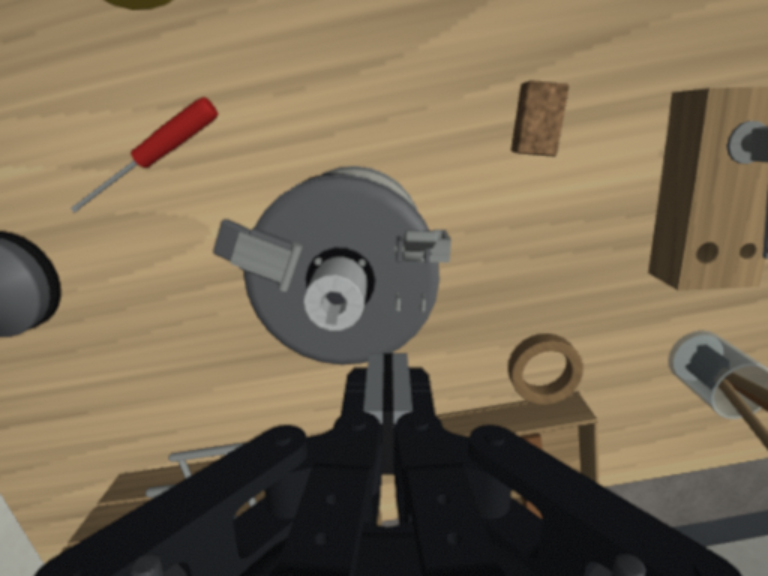

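Wrist view (1.5x): hub mouth (335,296) with its keyway towards (331,318), raised lever at about (425,243) with its pivot bracket, clip posts at (399,303) and (424,303).

```bash
python3 - <<'E'
from h import *
np.set_printoptions(precision=1,suppress=True)
q=np.load('P3.npy');P=(R.from_euler('xyz',q[3:]).as_matrix(),q[:3])
o=lambda x,y,z:onz('wrist',(x/1.5,y/1.5),z,P)
hub=o(335,296,210);k=o(331,318,210);print('hub',hub,'key',np.degrees(np.arctan2(*(k-hub)[1::-1])))
for a in((305,296),(366,296),(335,329)):print(o(*a,210)-hub)
c=o(411,303,166);print('clip',c)
for th in (-9,-5,0,5):
    t=np.radians(th);A=np.array([[np.cos(t),-np.sin(t)],[np.sin(t),np.cos(t)]])
    hg=hub[:2]-A@[30,-56];L=64
    X=np.array([[*(hg),171],[*(hg+A@[-L*.416,0]),171+L*.909+0],[*(hg+A@[64,0]),175]])
    print(th,X.ravel(),(proj('wrist',X,P)*1.5).ravel())
im=cv2.imread('pics/w3.png');cv2.imwrite('pics/c3.png',cv2.resize(im[215:345,270:460],(760,520),interpolation=cv2.INTER_CUBIC))
E
```

```text
hub [ 520.4 -198.   210. ] key -22.638804017893776
[ -3.9 -20.4   0. ]
[ 4.1 21.1  0. ]
[24.5 -5.7  0. ]
clip [ 553.2 -148.1  166. ]
-9 [ 499.5 -138.   171.   473.2 -133.8  229.2  562.7 -148.   175. ] [412.2 237.8 416.6 217.7 413.7 318.3]
-5 [ 495.4 -139.6  171.   468.8 -137.3  229.2  559.1 -145.2  175. ] [409.2 232.9 409.8 211.8 416.5 313.5]
0 [ 490.4 -142.   171.   463.7 -142.   229.2  554.4 -142.   175. ] [404.9 227.1 400.7 205.1 419.5 307.3]
5 [ 485.6 -144.8  171.   459.1 -147.1  229.2  549.3 -139.2  175. ] [400.  221.6 390.9 199.1 421.9 300.8]
```

View pics/c3.png

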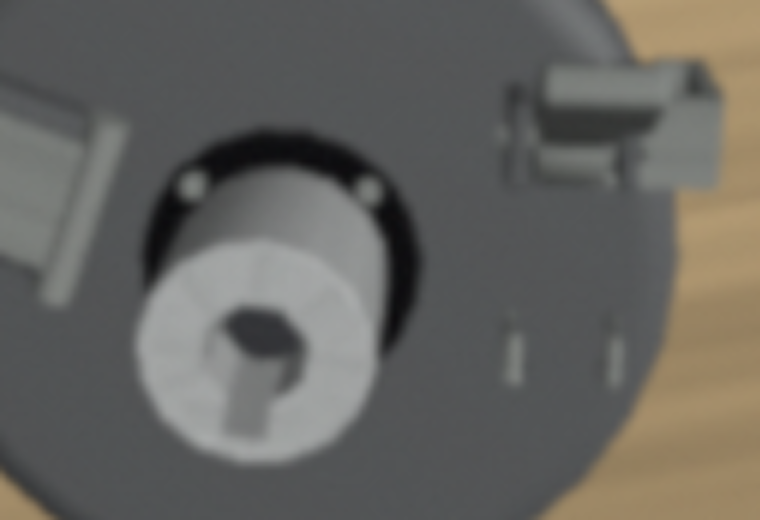

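Zoomed crop: hub mouth centre (258,350), keyway end (247,435), clip posts (514,360) and (616,360), hinge lugs at about (515,150) and (625,165), lever tab edge at about (605,80).

```bash
python3 - <<'E'
from h import *
np.set_printoptions(precision=1,suppress=True)
q=np.load('P3.npy');P=(R.from_euler('xyz',q[3:]).as_matrix(),q[:3])
o=lambda x,y,z:onz('wrist',((x/4+270)/1.5,(y/4+215)/1.5),z,P)
hub=o(257.5,351,210);k=o(247,435,210);print('hub',hub,'key',k,np.degrees(np.arctan2(*(k-hub)[1::-1])))
c=o(565,360,166);hg=o(572,160,171);print('clip',c,'hinge',hg,'dir',np.degrees(np.arctan2(*(c-hg)[1::-1])))
d=hub-hg;print(np.linalg.norm(d[:2]),np.degrees(np.arctan2(d[1],d[0])-np.arctan2(-56,30)))
for th in (-9,-11,-13):
    t=np.radians(th);A=np.array([[np.cos(t),-np.sin(t)],[np.sin(t),np.cos(t)]])
    g=hub[:2]-A@[30,-56]
    for L in (1.57,1.8,2.0):
        X=np.array([[*g,171],[*(g+A@[64*np.cos(L),0]),171+64*np.sin(L)]])
        print(th,L,X[0],((proj('wrist',X,P)*1.5-[270,215])*4).ravel())
E
```

```text
hub [ 525.2 -199.6  210. ] key [ 540.4 -205.   210. ] -19.688249586796463
clip [ 554.9 -148.2  166. ] hinge [ 512.8 -139.7  171. ] dir -11.324172948920474
61.11029717782488 -16.46046935047886
-9 1.57 [ 504.3 -139.5  171. ] [565.2 117.4 586.3 220.3]
-9 1.8 [ 504.3 -139.5  171. ] [565.2 117.4 584.4 126.4]
-9 2.0 [ 504.3 -139.5  171. ] [565.2 117.4 581.8  43.3]
-11 1.57 [ 506.4 -138.9  171. ] [570.7 127.3 592.9 232.2]
-11 1.8 [ 506.4 -138.9  171. ] [570.7 127.3 594.5 138.6]
-11 2.0 [ 506.4 -138.9  171. ] [570.7 127.3 594.6  55.6]
-13 1.57 [ 508.5 -138.2  171. ] [575.9 137.5 599.1 244.2]
-13 1.8 [ 508.5 -138.2  171. ] [575.9 137.5 604.  151.1]
-13 2.0 [ 508.5 -138.2  171. ] [575.9 137.5 606.9  68.3]
```

Lid axis is at about -11° in the world, hinge at about (508,-138.5), lever at about 1.95 rad. Hub is at (525,-200) with its keyway at about -20°. Next I move behind the lever and push it over.

```bash
python3 -m inch '[[[0.33,0.11,0,0,0,0],[0.33,0.11,0,0,0,0],[0.33,0.11,0.2,0,0,0],[0.33,0.11,0.4,0,0,0],[0.33,0.11,0.6,0,0,0],[0.33,0.11,0.76,0,0,0],[0.33,0.11,0.76,0,0,0]]]'
python3 -m inch '[[[-0.15,0,0,0,0,0],[-0.25,0,-0.005,0,0,0],[-0.35,0,-0.015,0,0,0],[-0.425,0,-0.015,0,0,0],[-0.5,0,0,0,0,0],[-0.56,0,0.035,0,0,0],[-0.61,0,0.085,0,0,0],[-0.635,0,0.12,0,0,0]]]'
python3 - <<'E'
from h import *
for n in("scene","wrist"):cv2.imwrite(f'pics/{n}4.png',r.grab_frame(n)[:,:,::-1])
a=cv2.imread('pics/scene4.png')[120:195,150:250];b=cv2.imread('pics/wrist4.png')
cv2.imwrite('pics/c4.png',np.hstack([cv2.resize(a,(400,300),interpolation=cv2.INTER_CUBIC),cv2.resize(b,(400,300))]))
E
```

```text
clock: 3.15
eef_pos: [435.1, -120.9, 204.2]
tcp_rot: [3.14, -0.009, 2.956]
contact_force: [-2.3, -0.3, -1.4]
opening: 0.001
grasp_force: 0.0
clock: 3.82
eef_pos: [565.7, -146.4, 186.8]
tcp_rot: [3.141, 0.002, 2.955]
contact_force: [-1.7, 0.6, 0.9]
opening: 0.001
grasp_force: 0.3
```

View pics/c4.png

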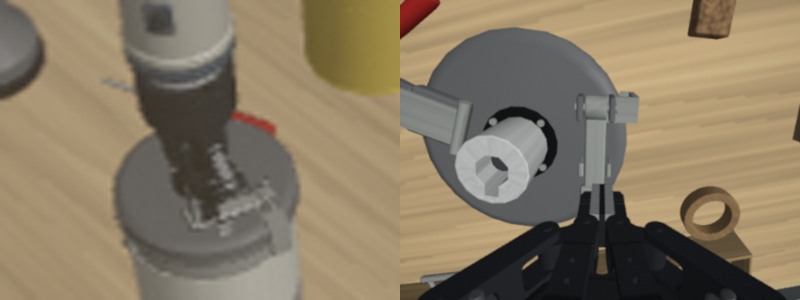

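The lever is down to a low angle under the fingers and in line with the clip. Next I press it in.

```bash
python3 -m inch '[[[0,0,0.02,0,0,0],[0,0,0.035,0,0,0],[0,0,0.045,0,0,0],[0,0,0.05,0,0,0]]]'
python3 -m inch '[[[0,0,0.01,0,0,0],[0,0,0.01,0,0,0]]]'
python3 -m inch '[[[0,0,0.01,0,0,0],[0,0,0.01,0,0,0]]]'
```

```text
clock: 4.25
eef_pos: [563.7, -147.3, 176.5]
tcp_rot: [3.141, 0.001, 2.953]
contact_force: [-4.2, 3.0, 16.1]
opening: 0.006
grasp_force: 8.4
clock: 4.42
eef_pos: [563.8, -147.4, 176.1]
tcp_rot: [3.141, 0.002, 2.953]
contact_force: [-8.7, 4.9, 23.0]
opening: -0.002
grasp_force: 12.2
clock: 4.58
eef_pos: [563.9, -147.4, 175.5]
tcp_rot: [3.141, 0.002, 2.953]
contact_force: [-12.3, 4.1, 35.7]
opening: -0.001
grasp_force: 18.5
```

```bash
python3 -m inch '[[[0,0,-0.1,0,0,0],[0,0,-0.3,0,0,0],[0,0,-0.5,0,0,0],[0,0,-0.7,0,0,0],[0,0,-0.8,0,0,0],[0,0,-0.8,0,0,0]]]' -0.1 60
python3 - <<'E'
from h import *
s=r.sense();np.save('P5.npy',np.hstack([s['eef_pos'],s['tcp_rot']]))
w=r.grab_frame('wrist')[:,:,::-1];cv2.imwrite('pics/w5.png',w)
a=r.grab_frame('scene')[:,:,::-1][120:195,150:250]
cv2.imwrite('pics/c5.png',np.hstack([cv2.resize(a,(400,300),interpolation=cv2.INTER_CUBIC),cv2.resize(w[80:230,180:380],(400,300),interpolation=cv2.INTER_CUBIC)]))
E
```

```text
clock: 5.08
eef_pos: [565.5, -148.1, 337.4]
tcp_rot: [-3.141, 0.009, 2.953]
contact_force: [0.7, -0.1, -0.3]
opening: 0.448
grasp_force: 0.0
```

View pics/c5.png

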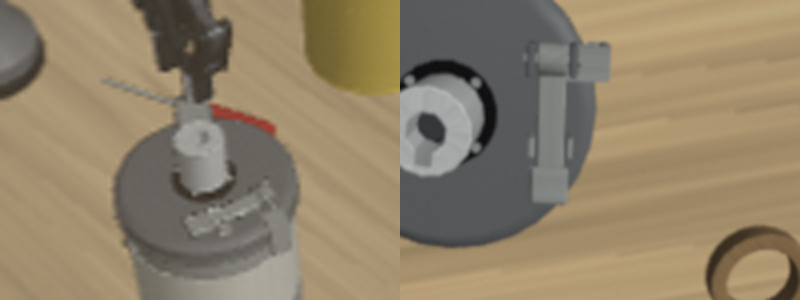

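The lever lies flat in its clip. Next I refine the hub numerically and move over the crank.

```bash
python3 -m inch '[[[0.35,0.81,0,0,0,0],[0.35,0.81,0,0,0,0],[0.35,0.81,0,0,0,0],[0.35,0.81,0,0,0,0],[0.35,0.81,0,0,0,0]]]' 0.3
python3 -m inch '[[[0.35,0.81,0.3,0,0,-0.06],[0.35,0.81,0.3,0,0,-0.06],[0.35,0.81,0.3,0,0,-0.06],[0.35,0.81,0.3,0,0,-0.06],[0.35,0.81,0.3,0,0,-0.06],[0.35,0.81,0.3,0,0,-0.06],[0.35,0.81,0.3,0,0,-0.06],[0.35,0.81,0.3,0,0,-0.06]]]'
python3 - <<'E'
from h import *
np.set_printoptions(precision=1,suppress=True)
im=cv2.imread('pics/w5.png');q=np.load('P5.npy');P=(R.from_euler('xyz',q[3:]).as_matrix(),q[:3])
g=cv2.cvtColor(im,cv2.COLOR_BGR2GRAY)
for T in (150,165,180):
    m=(g>T).astype(np.uint8);m[:,:150]=0;m[:,225:]=0;m[:100]=0;m[200:]=0
    c=max(cv2.findContours(m,cv2.RETR_EXTERNAL,cv2.CHAIN_APPROX_NONE)[0],key=cv2.contourArea)
    h=cv2.convexHull(c);e=cv2.fitEllipse(h);print(T,cv2.contourArea(c),e,onz('wrist',e[0],210,P))
s=r.sense();np.save('P6.npy',np.hstack([s['eef_pos'],s['tcp_rot']]));P=pose(s)
im=r.grab_frame('wrist')[:,:,::-1].copy();cv2.imwrite('pics/w6.png',im)
u=proj('wrist',[[489,196,106],[489,196,65],[584,196,160]],P);print(P[1],u)
g=cv2.cvtColor(im,cv2.COLOR_BGR2HSV);x0,y0=u[0].astype(int)
m=(g[...,1]<60)&(g[...,2]>70)
for y in range(y0-40,y0+70,6):
    x=np.nonzero(m[y,x0-40:x0+40])[0]+x0-40
    if len(x):print(y,x.min(),x.max(),onz('wrist',((x.min()+x.max())/2,y),104,P))
E
```

```text
clock: 5.6
eef_pos: [522.5, 29.1, 329.3]
tcp_rot: [3.14, -0.004, 2.956]
contact_force: [-0.3, 0.2, 0.1]
opening: 0.653
grasp_force: 0.0
clock: 6.27
eef_pos: [486.4, 196.1, 270.5]
tcp_rot: [-3.141, -0.001, -3.141]
contact_force: [-1.1, 0.1, -0.2]
opening: 0.651
grasp_force: 0.0
150 1540.0 ((194.7147216796875, 143.22450256347656), (43.87354278564453, 49.94266891479492), 58.84926223754883) [ 523.4 -198.   210. ]
165 1396.0 ((193.01715087890625, 144.57821655273438), (42.762351989746094, 44.02528381347656), 117.02763366699219) [ 524.3 -199.9  210. ]Traceback (most recent call last):
  File "<stdin>", line 8, in <module>
cv2.error: OpenCV(4.12.0) /io/opencv/modules/imgproc/src/shapedescr.cpp:361: error: (-201:Incorrect size of input array) There should be at least 5 points to fit the ellipse in function 'fitEllipseNoDirect'
```

```bash
python3 - <<'E'
from h import *
np.set_printoptions(precision=1,suppress=True)
s=r.sense();np.save('P6.npy',np.hstack([s['eef_pos'],s['tcp_rot']]));P=pose(s)
im=r.grab_frame('wrist')[:,:,::-1].copy();cv2.imwrite('pics/w6.png',im)
u=proj('wrist',[[489,196,106],[489,196,65],[584,196,160]],P);print(P[1],s['tcp_rot'],u)
g=cv2.cvtColor(im,cv2.COLOR_BGR2HSV);x0,y0=u[0].astype(int)
m=(g[...,1]<60)&(g[...,2]>70)
for y in range(y0-36,y0+100,6):
    row=m[y,x0-40:x0+40];x=np.nonzero(row)[0]+x0-40
    if len(x):print(y,len(x),x.min(),x.max(),onz('wrist',((x.min()+x.max())/2,y),104,P),g[y,x0,2])
e=g[...,2][:, x0];print(y0,e[y0-40:y0+60])
mh=(g[...,2]<45);mh[:y0+70]=0;mh[y0+150:]=0;mh[:,:x0-40]=0;mh[:,x0+40:]=0
ys,xs=np.nonzero(mh);print(xs.mean(),ys.min(),ys.max(),xs.min(),xs.max())
E
```

```text
[486.4 196.1 270.5] [-3.1 -0.  -3.1] [[258.  170.2]
 [258.  160.8]
 [258.  277.6]]
152 24 246 269 [469.9 195.5 104. ] 117
158 31 242 273 [476.3 195.5 104. ] 73
164 34 241 274 [482.8 195.5 104. ] 120
170 31 242 272 [489.3 194.9 104. ] 121
176 22 247 268 [495.9 195.5 104. ] 120
182 19 248 266 [502.7 194.9 104. ] 119
188 13 251 263 [509.5 194.9 104. ] 116
194 13 251 263 [516.4 194.9 104. ] 118
200 13 251 263 [523.4 194.9 104. ] 118
206 13 251 263 [530.5 194.9 104. ] 117
212 13 251 263 [537.7 194.9 104. ] 117
218 13 251 263 [545.  194.9 104. ] 118
224 13 251 263 [552.4 194.8 104. ] 117
230 13 251 263 [560.  194.8 104. ] 118
236 13 251 263 [567.6 194.8 104. ] 118
242 13 251 263 [575.4 194.8 104. ] 119
248 5 252 263 [583.2 195.4 104. ] 26
170 [129 130 130 130 131 131 131 133 133 133 136 136 138 137 139 139 130 114
 112 117 119 118 117 115 101  83  73  73  73  81 103 117 121 120 120 119
 120 120 120 120 121 119 119 120 121 120 120 120 120 119 119 118 119 120
 119 117 108 111 116 117 117 117 116 117 118 117 117 118 117 117 118 117
 118 117 117 117 117 118 118 118 118 119 117 117 118 118 119 118 118 118
 119 119 117 118 117 118 118 118 119 118]
256.77294685990336 248 285 247 267
```

```bash
python3 - <<'E'
from h import *
np.set_printoptions(precision=1,suppress=True)
q=np.load('P6.npy');P=(R.from_euler('xyz',q[3:]).as_matrix(),q[:3])
for n,y,z in(('flange back -20',146.3,65),('head back top -15',160.3,106),('head front +15',186,105),('handle far top +107',285.5,160),('arm end near handle',247.5,104)):print(n,onz('wrist',(257.5,y),z,P))
im=cv2.imread('pics/w6.png');g=cv2.cvtColor(im,cv2.COLOR_BGR2HSV)
m=(g[...,1]<60)&(g[...,2]>70)
for y in range(145,178,2):
    x=np.nonzero(m[y,220:300])[0]+220
    if len(x):print(y,x.min(),x.max(),end=' | ')
print(g[240:292:2,257,2])
E
```

```text
flange back -20 [471.7 195.4  65. ]
head back top -15 [478.3 195.5 106. ]
head front +15 [506.9 195.5 105. ]
handle far top +107 [593.4 195.5 160. ]
arm end near handle [582.6 195.4 104. ]
147 256 259 | 149 250 265 | 151 247 268 | 153 245 270 | 155 244 271 | 157 242 273 | 159 242 273 | 161 241 273 | 163 241 274 | 165 241 274 | 167 242 273 | 169 242 273 | 171 243 272 | 173 244 270 | 175 246 269 | 177 248 267 | [118 119 119 100  20   8   9   8   9   7  11  10   9   9  11  13  17  19
  17  14  14  13  12  60 162 160]
```

```bash
python3 -m inch '[[[-0.03,-0.004,0.2,0,0,0],[-0.03,-0.004,0.4,0,0,0],[-0.03,-0.004,0.6,0,0,0],[-0.03,-0.004,0.75,0,0,0],[-0.03,-0.004,0.87,0,0,0],[-0.03,-0.004,0.95,0,0,0],[-0.03,-0.004,0.985,0,0,0],[-0.03,-0.004,0.985,0,0,0]]]'
python3 -m inch '[[[0,0,0,0,0,0],[0,0,0,0,0,0],[0,0,0,0,0,0],[0,0,0,0,0,0],[0,0,0,0,0,0],[0,0,0,0,0,0]]]' -1 90
```

```text
clock: 6.98
eef_pos: [492.2, 194.8, 73.1]
tcp_rot: [-3.141, -0.002, 3.141]
contact_force: [-1.2, -0.6, 0.4]
opening: 0.645
grasp_force: 0.0
clock: 7.48
eef_pos: [493.8, 196.4, 75.9]
tcp_rot: [3.141, 0.003, -3.141]
contact_force: [0.0, -3.2, 6.6]
opening: 0.219
grasp_force: 88.0
```

```bash
python3 -m inch '[[[0,0,-0.08,0,0,0],[0,0,-0.2,0,0,0],[0,0,-0.4,0,0,0],[0,0,-0.6,0,0,0],[0,0,-0.8,0,0,0],[0,0,-1,0,0,0],[0,0,-1,0,0,0]]]'
python3 -m inch '[[[-0.02,-0.15,-0.2,0,0,0],[-0.04,-0.35,-0.2,0,0,0],[-0.05,-0.55,-0.2,0,0,0],[-0.06,-0.75,-0.2,0,0,0],[-0.08,-0.95,-0.2,0,0,0],[-0.08,-1,-0.2,0,0,0]]]'
python3 -m inch '[[[-0.02,-0.18,0,0,0,0.03],[-0.04,-0.36,0,0,0,0.06],[-0.05,-0.54,0,0,0,0.09],[-0.06,-0.72,0,0,0,0.111],[-0.075,-0.88,0,0,0,0.111],[-0.075,-0.97,0,0,0,0.111],[-0.075,-0.97,0,0,0,0.111],[-0.075,-0.97,0,0,0,0.111]]]'
python3 - <<'E'
from h import *
np.set_printoptions(precision=2,suppress=True)
s=r.sense();print(s['eef_pos'],s['tcp_rot'],s['qpos'],s['opening'],s['grasp_force'])
w=r.grab_frame('wrist')[:,:,::-1];cv2.imwrite('pics/w7.png',w)
a=r.grab_frame('scene')[:,:,::-1];b=r.grab_frame('side')[:,:,::-1];cv2.imwrite('pics/s7.png',a);cv2.imwrite('pics/d7.png',b)
z=lambda i,x,y,w,h:cv2.resize(i[y:y+h,x:x+w],(400,300),interpolation=cv2.INTER_CUBIC)
cv2.imwrite('pics/c7.png',np.vstack([np.hstack([z(a,150,95,120,90),z(b,240,140,120,90)]),np.hstack([z(w,156,90,200,150),z(w,0,0,512,384)])]))
E
```

```text
clock: 8.07
eef_pos: [496.2, 197.7, 283.3]
tcp_rot: [3.137, 0.012, -3.141]
contact_force: [2.3, 0.3, -1.9]
opening: 0.216
grasp_force: 88.1
clock: 8.57
eef_pos: [508.7, -8.5, 314.9]
tcp_rot: [-3.139, 0.002, 3.14]
contact_force: [0.4, -0.8, -2.1]
opening: 0.219
grasp_force: 88.8
clock: 9.23
eef_pos: [523.5, -198.3, 314.3]
tcp_rot: [3.141, -0.0, 2.791]
contact_force: [0.3, -0.5, -2.9]
opening: 0.22
grasp_force: 89.1
[ 523.54 -198.28  314.3 ] [ 3.14 -0.    2.79] [-0.36  0.18  1.68  0.    1.28 -1.59] 0.21955507213138747 89.0763258934021
```

View pics/c7.png

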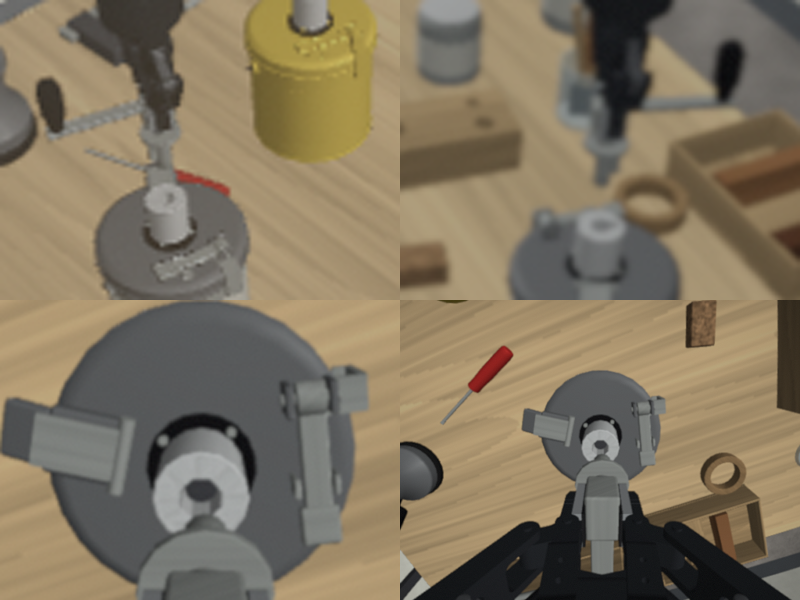

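The crank hangs straight and lines up with the hub laterally (flange centre at about column 258.5, hub at about 257), and the lever is still flat. Lowering the tip into the bore.

```bash
python3 -m inch '[[[-0.007,-0.005,0.1,0,0,0],[-0.007,-0.005,0.17,0,0,0],[-0.007,-0.005,0.21,0,0,0],[-0.007,-0.005,0.235,0,0,0],[-0.007,-0.005,0.25,0,0,0],[-0.007,-0.005,0.265,0,0,0],[-0.007,-0.005,0.265,0,0,0]]]' -1 110
python3 -m inch '[[[0,0,0.01,0,0,0],[0,0,0.02,0,0,0],[0,0,0.03,0,0,0],[0,0,0.03,0,0,0]]]'
```

```text
clock: 9.97
eef_pos: [525.4, -199.6, 261.5]
tcp_rot: [-3.141, 0.002, 2.794]
contact_force: [2.4, -4.0, -3.5]
opening: 0.215
grasp_force: 110.1
clock: 10.3
eef_pos: [525.4, -199.8, 255.5]
tcp_rot: [-3.141, 0.002, 2.793]
contact_force: [3.0, -4.3, -2.2]
opening: 0.214
grasp_force: 110.8
```

```bash
python3 -m inch '[[[0,0,0.01,0,0,0],[0,0,0.015,0,0,0],[0,0,0.02,0,0,0],[0,0,0.02,0,0,0]]]'
python3 -m inch '[[[0,0,0.01,0,0,0],[0,0,0.015,0,0,0],[0,0,0.02,0,0,0],[0,0,0.02,0,0,0]]]'; python3 -c "
from h import *;print(r.sense()['wrist_torque'])"
```

```text
clock: 10.63
eef_pos: [525.6, -199.8, 252.0]
tcp_rot: [-3.141, 0.002, 2.793]
contact_force: [1.8, -5.2, 1.7]
opening: 0.216
grasp_force: 111.4
clock: 10.97
eef_pos: [525.6, -199.8, 247.9]
tcp_rot: [-3.141, 0.002, 2.793]
contact_force: [1.9, -5.7, 1.7]
opening: 0.217
grasp_force: 111.6
[-1.45447673 -0.48399312 -0.24241084]
```

Only the plunger's push is felt, so the key appears to have gone in at the first try. Pushing on home.

```bash
python3 -m inch '[[[0,0,0.015,0,0,0],[0,0,0.03,0,0,0],[0,0,0.045,0,0,0],[0,0,0.06,0,0,0],[0,0,0.06,0,0,0]]]'
python3 -m inch '[[[0,0,0.01,0,0,0],[0,0,0.02,0,0,0],[0,0,0.03,0,0,0],[0,0,0.03,0,0,0]]]'
```

```text
clock: 11.38
eef_pos: [525.7, -199.9, 235.9]
tcp_rot: [-3.141, 0.003, 2.793]
contact_force: [2.8, -6.9, 1.4]
opening: 0.212
grasp_force: 111.5
clock: 11.72
eef_pos: [525.8, -199.9, 230.3]
tcp_rot: [-3.141, 0.003, 2.793]
contact_force: [1.8, -5.6, 3.8]
opening: 0.216
grasp_force: 111.9
```

```bash
python3 -m inch '[[[0,0,0.01,0,0,0],[0,0,0.015,0,0,0],[0,0,0.015,0,0,0]]]'
python3 -m inch '[[[0,0,0.008,0,0,0],[0,0,0.015,0,0,0],[0,0,0.015,0,0,0]]]'
python3 -m inch '[[[0,0,0.008,0,0,0],[0,0,0.01,0,0,0],[0,0,0.01,0,0,0]]]'
```

```text
clock: 11.97
eef_pos: [525.9, -199.9, 227.5]
tcp_rot: [-3.141, 0.003, 2.793]
contact_force: [1.5, -5.1, 6.2]
opening: 0.217
grasp_force: 112.2
clock: 12.22
eef_pos: [526.0, -200.0, 225.9]
tcp_rot: [-3.141, 0.004, 2.793]
contact_force: [-1.9, -4.0, 18.4]
opening: 0.218
grasp_force: 114.2
clock: 12.47
eef_pos: [526.2, -200.1, 225.7]
tcp_rot: [-3.141, 0.005, 2.793]
contact_force: [-8.0, -1.6, 35.2]
opening: 0.218
grasp_force: 116.8
```

```bash
python3 -m inch '[[[0,0,0,0,0,0],[0,0,0,0,0,0],[0,0,0,0,0,0],[0,0,0,0,0,0]]]'
python3 - <<'E'
from h import *
s0=r.sense()
a=r.grab_frame('scene');b=r.grab_frame('side')
# head centre expected 242: flange underside 210; check handle top z (expected 310) by dark blob triangulation
e=np.array([525,-200])+95*np.array([np.cos(-.349),np.sin(-.349)])
for n,i in(('scene',a),('side',b)):
    u=proj(n,[[*e,310],[*e,242]]);g=i.max(2);x,y=u.mean(0).astype(int)
    m=(g[y-30:y+30,x-25:x+25]<60).astype(np.uint8);k,l,st,c=cv2.connectedComponentsWithStats(m)
    j=[(st[t][:4]+[x-25,y-30,0,0]).tolist()+[int(st[t][4])] for t in range(1,k) if st[t][4]>15];print(n,u.round(1).tolist(),j)
E
```

```text
clock: 12.8
eef_pos: [526.2, -200.1, 225.7]
tcp_rot: [-3.141, 0.005, 2.793]
contact_force: [-7.2, -1.6, 33.7]
opening: 0.216
grasp_force: 116.8
scene [[167.0, 141.1], [170.5, 156.3]] []
side [[335.7, 179.5], [332.1, 197.9]] [[308, 158, 11, 29, 171], [331, 179, 9, 16, 95], [308, 190, 4, 9, 27]]
```

The handle sits where a fully home crank should put it: side view top at row 179, predicted 179.5. The force and height are steady, so I'm handing in.

```bash
python3 -c "
from rig import r
print(r.sign_off())"
```

```text
the job is handed in; nothing more can be done
None
```

The job is handed in at about 13 s of the 58 s allowed: the lever lies flat in its clip, and the crank's key is in the keyway. The arm is still holding the crank fully home, pressing down with about 34 N.

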